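# Put the suction cups away in the lane rack

### The job

Put the small green-tipped suction cups away in their lane rack on the trolley: pull the rack's front gate all the way down, stand each cup upright on the lowered gate and push it in between the guide rails so that all the cups stand upright in single file inside, then swing the gate fully up and shut behind them. Leave the phone and the tape measure where they are.

Things in the scene. Friction and masses are not known exactly. Their poses are not given: they have to be found in the camera images.
- rack: fixed storage rack with one straight open-topped lane, perhaps turned a little. Origin on the trolley top, midway across the lane mouth, at the gate's inner face; x along the lane from mouth to back stop, y left across it, z up. White floor, its top at z 6 mm. Lane from x 0 to 232 mm, room for five cups in a row (212 mm); a back stop 62 mm high ends it
- lane_mouth (a point): middle of the mouth, on the lane floor (x 0, y 0, z 6 mm of the rack). Two aluminium guide rails, 48 mm apart inside, 56 mm outside, tops 33 mm above the trolley. At the mouth they flare to about 60 mm inside (67 mm outside) over the first 20 mm
- lane_end (a point): middle of the lane's far end, on the floor at the back stop. All along, from 20 mm past the mouth, each rail has a lip at its top, 24 to 27 mm above the lane floor, which leaves a gap of 38.6 mm: a cup cannot be let in from above, only slid in upright through the mouth. Nothing lies over the lips
- gate (a joint): front gate, a white plate 5 mm thick hinged along its lower edge at the mouth (axis along rack y at x 0, z 6 mm): 0 shut (upright), 1.57 fully down towards the robot, a landing flush with the lane floor (x 0 to -66 mm, y -35 to 35 mm, top at z 6 mm). Stiff light hinge (0.08 N m): stays at whatever angle it is left. May start ajar
- gate_knob (a point): centre of the gate's black ball knob, 16 mm, on a 9 mm stem on the inner side of an ear (y 29 to 81 mm, 36 to 66 mm from the hinge) at the gate's left end. Rack frame: gate shut x 32, y 66, z 57 mm, stem along +x; gate down x -51, y 66, z 38 mm, stem upright. It circles about the hinge; can be pinched from above across rack y all the way
- cup0_mid (a point): clear plastic suction cup standing on its open rim, one of up to five alike, 59 mm tall, conical: 42 mm across at the rim, 36 mm at 22 mm up, 27 mm at 34 mm up, 11 mm at 52 mm up, then a small green nipple; about 20 g. This point is on its axis half-way up, 29.5 mm above the rim; z axis up. Pushed low, at its rim, it slides; pushed higher it tips. None if absent
- cup1_mid (a point): clear plastic suction cup standing on its open rim, one of up to five alike, 59 mm tall, conical: 42 mm across at the rim, 36 mm at 22 mm up, 27 mm at 34 mm up, 11 mm at 52 mm up, then a small green nipple; about 20 g. This point is on its axis half-way up, 29.5 mm above the rim; z axis up. Pushed low, at its rim, it slides; pushed higher it tips. None if absent
- cup2_mid (a point): clear plastic suction cup standing on its open rim, one of up to five alike, 59 mm tall, conical: 42 mm across at the rim, 36 mm at 22 mm up, 27 mm at 34 mm up, 11 mm at 52 mm up, then a small green nipple; about 20 g. This point is on its axis half-way up, 29.5 mm above the rim; z axis up. Pushed low, at its rim, it slides; pushed higher it tips. None if absent
- cup3_mid (a point): clear plastic suction cup standing on its open rim, one of up to five alike, 59 mm tall, conical: 42 mm across at the rim, 36 mm at 22 mm up, 27 mm at 34 mm up, 11 mm at 52 mm up, then a small green nipple; about 20 g. This point is on its axis half-way up, 29.5 mm above the rim; z axis up. Pushed low, at its rim, it slides; pushed higher it tips. None if absent
- cup4_mid (a point): clear plastic suction cup standing on its open rim, one of up to five alike, 59 mm tall, conical: 42 mm across at the rim, 36 mm at 22 mm up, 27 mm at 34 mm up, 11 mm at 52 mm up, then a small green nipple; about 20 g. This point is on its axis half-way up, 29.5 mm above the rim; z axis up. Pushed low, at its rim, it slides; pushed higher it tips. None if absent
- phone: bystander: white keypad phone lying on its back, 117 x 51 x 15 mm; origin under its middle
- tape: bystander: round yellow tape measure, 50 mm across, 15 mm high; origin under its middle

How it is judged:
By the outcome, as a careful person would: the job done as asked, in the order asked, and still so for the second after the job is handed in, with the robot touching nothing.
Of cup0, cup1, cup2, cup3, cup4 only 3 to 5 are there at a start; the rules pass over those that are not, and their reading is None.
At some moment in a run one of cup0, cup1, cup2, cup3, cup4 may be knocked a few centimetres aside while the robot is not near it.
Once in a run the grip may slacken for a moment while it holds something.
It also fails if it takes over 208 s, if anything falls off the work surface, if the arm or the gripper's body presses on something with over 40 N, if the wrist force passes 120 N, or if a joint passes its speed limit or range.

### The arm

A 6-joint arm with a two-finger parallel gripper is mounted at the origin on a cart in front of the work surface, level with it; the furniture and walls round the work are solid. World frame = base frame: x ahead of the robot, y to its left, z up, the work surface at z = 0. Lengths are in m, angles in degrees, forces in N, time in s.
With the tool pointing down it reaches from about 0.3 to 0.75 m from the base axis. Payload 8.5 kg.
Tool frame: the origin (TCP) lies between the finger pads; the fingertips stand env.finger_overhang ahead of it and the grasp point (between the pads) lies 2 mm behind it (env.finger_overhang is the distance from the TCP to the fingertips, in m); z points along the fingers, y is the line along which they close (so a half turn about z gives the same grasp; the last joint's range is limited). The gripper opens to 85 mm and grips with 20 to 120 N. Pads are 22 mm wide; open, the fingers measure 114 mm over their backs; the gripper's body (76 mm by 85 mm) begins 54 mm behind the grasp point. The pads swing forward as they close: fully open they stand 13 mm farther back than shut.
Start: joints at [62.55, 21.807, 74.336, -0, 83.858, -12.336], TCP at [0.143, 0.531, 0.248] pointing down, gripper open.
Joint ranges: [-178.18, 178.18], [-50.72, 133.34], [12.68, 142.11], [-81.47, 261.47], [9.98, 163.14], [-165.26, 165.26]. Speed limits (degrees/s): [136.94, 136.94, 180, 180, 180, 180].

### API

Orientations are given as a 3x3 rotation matrix whose columns are the frame's x, y, z axes.
In Python, from rig import env gives the robot as it stands. The module is installed in compiled form; this text tells all that it offers.
- The arm moves only by the tool jog_arm, never from a script. Its arguments are lists of equal length, an entry for each row: "hand": the finger opening in m, from 0 to 0.0854; "travel": the shift along the world's x, y, z in m, a list of three; "yaw": the turn about the world's z in rad. A call has exactly 5 rows; each row shifts and turns the commanded pose from where the row before left it; what a row does not reach is not made up. A row lasts 1/8 s, in which the tool goes at most 62.5 mm and 10.7 degrees, less where a joint would pass 70% of its speed; a pose out of reach is approached as far as the arm can. A call is refused whole if a number of a shift passes 0.0625 or a number of a turn 0.188, either way. A call with a gripper value outside its range is refused whole. The fingers move at their own pace and stop on an object; "grip_force" is the grip in N (left out, the last holds). Time passes only in rows, so rows that do not move let the fingers close, or fill a call up. It gives the time, the measured TCP pose, the force, the opening and the grip force at its end, in the units of the state.
- env.observe(): the state, without advancing time (a new reading comes with each control period).
- env.get_image(name): name is "side" or "top" or "wrist"; returns the picture (400x640x3 uint8, red, green, blue); there is no depth.
- env.calibration(name): a dict with "fx", "fy", "cx", "cy" (pixels), "k1" (the pictures are not rectified: a ray, as slopes to the right and down, at radius r is drawn at 1 + k1 r^2 times it, then the intrinsics apply), "position" and "rotation" of the camera in the world; the wrist camera has in their place "hand_eye" (4x4, takes a point from camera to tool coordinates, whose origin is the TCP and whose axes are the flange's). Camera axes: x right, y down, z forward; pixel columns grow to the right and rows downward; lengths in m; the calibration is good to about 2 mm. A picture is of the moment at which its call begins: read the wrist's pose just before it. calibration takes no time and is no camera call.
- env.close_job(): hands the job in; it is judged then, once.
The state is a dict: "time_s": time; "q": joint angles; "qvel": joint speeds; "joint_efforts": joint torques, N m; "position": TCP position; "tool_rot": TCP orientation; "ft_force": force on the tool from outside, world axes, zero at the start; "wrist_torque": the same for the moment, N m; "grip_width": finger opening in m; "gripper_force": force on a finger pad.
Only numpy, scipy, OpenCV 4.12 (cv2) and the standard library are available. Lean on these libraries where they do the work, as an engineer would, in place of code of your own. Each camera call takes 0.05 s, during which the arm holds its last target. There are 200 camera calls.

## Working session

There is one attempt and no reset: what is moved stays moved. The work goes in short steps, Python scripts to look and compute and a tool call to move; the robot and the scene stay as the last step left them, time stands still between calls to the robot, and variables do not carry over. Pictures are saved under pics/ and viewed, at most 14 in all, crops included, and the job is handed in when it is done.

Besides the shell and the picture viewer there is one more tool, called as name(argument=value, ...), one argument or row to a line, values as JSON. jog_arm: Moves the arm, as the interface text tells. Its arguments: {"type":"object","properties":{"hand":{"type":"array"},"travel":{"type":"array"},"yaw":{"type":"array"},"grip_force":{"type":"number"}},"required":["hand","travel","yaw"]}

```bash
mkdir -p pics; ls
python3 - <<'E'
from rig import env
import cv2
o=env.observe()
print(o['time_s'],o['position'],o['tool_rot'],o['grip_width'],env.finger_overhang)
for n in("side","top","wrist"):
    cv2.imwrite(f"pics/{n}0.png",env.get_image(n)[:,:,::-1]); print(n,env.calibration(n))
E
```

```text
pics
0.0 [0.14326643 0.53071902 0.24772764] [[-9.65409852e-01  2.60736215e-01 -6.66276648e-04]
 [ 2.60736885e-01  9.65409040e-01 -1.28936123e-03]
 [ 3.07046333e-04 -1.41848493e-03 -9.99998947e-01]] 0.08537575590450994 0.017
side {'fx': 361.0062702146293, 'fy': 361.0062702146293, 'cx': 316.28658859864424, 'cy': 199.84504546869934, 'k1': 0.0014904099106515358, 'position': array([0.95828978, 0.49435104, 0.59401386]), 'rotation': array([[-0.80106168,  0.360183  , -0.47808826],
       [ 0.59815341,  0.51188803, -0.61658993],
       [ 0.02264244, -0.7798967 , -0.62549857]])}
top {'fx': 370.4675606924342, 'fy': 370.4675606924342, 'cx': 315.8714621275519, 'cy': 200.6451762248973, 'k1': -0.07617472873199183, 'position': array([ 0.40640196, -0.03939237,  0.96780084]), 'rotation': array([[-0.01283452, -0.98844564,  0.15103142],
       [-0.99984459,  0.01451201,  0.01000992],
       [-0.01208603, -0.15087948, -0.98847828]])}
wrist {'fx': 294.1823168643846, 'fy': 294.1823168643846, 'cx': 312.9471563544128, 'cy': 200.33785573694877, 'k1': 0.015394638515110295, 'hand_eye': array([[-9.31824106e-05, -9.61594672e-01, -2.74473455e-01,
         7.02468162e-02],
       [ 9.99999885e-01, -2.18804542e-04,  4.27068192e-04,
         4.00467444e-04],
       [-4.70722537e-04, -2.74473384e-01,  9.61594582e-01,
        -1.25618152e-01],
       [ 0.00000000e+00,  0.00000000e+00,  0.00000000e+00,
         1.00000000e+00]])}
```

View pics/top0.png

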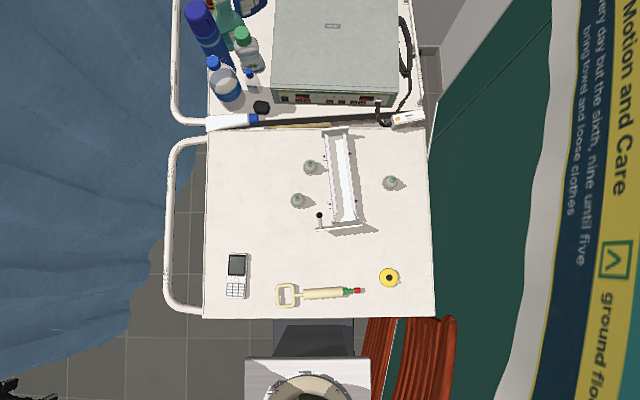

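View pics/side0.png

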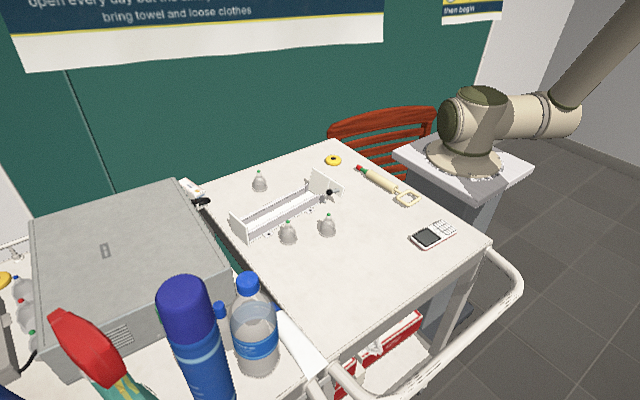

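The top view shows three cups at (310,166), (298,200) and (391,183). The lane runs from about (345,228) to (335,135), with the knob at (319,215). The tape is at (389,277) and the phone at (237,275). The side view agrees.

```bash
cat > h.py <<'E'
import numpy as np, cv2
from rig import env
def ray(n,px,st=None):
    c=env.calibration(n)
    K=np.array([[c['fx'],0,c['cx']],[0,c['fy'],c['cy']],[0,0,1.]])
    u=cv2.undistortPoints(np.array([[px]],float),K,np.array([c['k1'],0,0,0.]))[0,0]
    d=np.array([u[0],u[1],1.])
    if n=='wrist':
        H=c['hand_eye'];R=st['tool_rot']@H[:3,:3];p=np.asarray(st['position'])+st['tool_rot']@H[:3,3]
    else: R=c['rotation'];p=c['position']
    return np.array(p),R@d
def onz(n,px,z,st=None):
    p,d=ray(n,px,st); return p+d*(z-p[2])/d[2]
def two(a,b):
    (p,d),(q,e)=a,b
    d=d/np.linalg.norm(d);e=e/np.linalg.norm(e)
    s,t=np.linalg.lstsq(np.c_[d,-e],q-p,rcond=None)[0]
    return (p+s*d+q+t*e)/2, np.linalg.norm(p+s*d-q-t*e)
def blobs(m,lo,hi):
    n,_,s,c=cv2.connectedComponentsWithStats(m.astype(np.uint8))
    return [(np.round(c[i],1),int(s[i,4])) for i in range(1,n) if lo<=s[i,4]<=hi]
def green(im):
    h=cv2.cvtColor(im,cv2.COLOR_RGB2HSV); return (h[...,0]>45)&(h[...,0]<90)&(h[...,1]>70)&(h[...,2]>50)
def dark(im): return im.max(2)<60
def snap(n,name=None):
    st=env.observe(); im=env.get_image(n)
    if name: cv2.imwrite(f'pics/{name}.png',im[:,:,::-1])
    return st,im
E
python3 - <<'E'
from h import *
t=cv2.imread('pics/top0.png')[:,:,::-1].copy();s=cv2.imread('pics/side0.png')[:,:,::-1].copy()
for n,im,r in(('top',t,(280,120,420,300)),('side',s,(220,140,460,260))):
    x0,y0,x1,y1=r; c=im[y0:y1,x0:x1]
    for nm,f in(('green',green),('dark',dark)):
        for p,a in blobs(f(c),2,150): 
            q=p+[x0,y0]; print(n,nm,q,a,onz(n,q,.055)[:2].round(4))
cv2.imwrite('pics/topc.png',cv2.resize(t[115:305,220:420,::-1],None,fx=4,fy=4,interpolation=2)[:600])
E
```

```text
top green [309.3 162. ] 7 [ 0.6452 -0.0148]
top green [393.  178.5] 6 [ 0.5994 -0.2251]
top green [296.3 197. ] 7 [0.5558 0.0186]
top green [347.9 290.7] 47 [ 0.3249 -0.1046]
top dark [383.5 123.7] 45 [ 0.7444 -0.2075]
top dark [355.7 200.7] 3 [ 0.5443 -0.1294]
top dark [319.1 214.9] 22 [ 0.51   -0.0377]
top dark [388.8 277. ] 22 [ 0.3559 -0.2046]
side green [345.  140.6] 20 [ 0.3049 -0.2157]
side green [378.1 144.4] 124 [ 0.2381 -0.1423]
side green [379.3 155.3] 52 [ 0.2787 -0.096 ]
side green [389.2 164. ] 40 [ 0.2882 -0.0478]
side green [363.4 170.3] 24 [ 0.3678 -0.0656]
side green [258. 171.] 5 [ 0.5993 -0.2227]
side green [399.1 172.5] 31 [ 0.2965 -0.0033]
side green [403.5 181. ] 2 [0.3159 0.0302]
side green [328.  214.3] 7 [0.5559 0.0205]
side green [287.3 221.1] 9 [ 0.644  -0.0136]
side green [226.  251.3] 106 [ 0.7939 -0.009 ]
side dark [446.1 143.2] 35 [ 0.0626 -0.0303]
side dark [332.5 158. ] 4 [ 0.3973 -0.1607]
side dark [328.9 191.9] 22 [ 0.5023 -0.0441]
side dark [452.5 212.5] 2 [0.3161 0.1823]
side dark [420.5 230.8] 6 [0.4251 0.1799]
side dark [430.5 231. ] 2 [0.4077 0.1931]
side dark [438.1 237.4] 7 [0.4101 0.2155]
side dark [414.8 237.6] 5 [0.4515 0.1868]
side dark [220.5 239.5] 2 [ 0.7884 -0.0461]
side dark [422.  243.3] 9 [0.4521 0.2071]
side dark [223.5 243.5] 2 [ 0.7884 -0.0319]
side dark [432.  242.7] 3 [0.4335 0.2182]
side dark [226.5 247.5] 2 [ 0.7884 -0.018 ]
side dark [236.5 251.5] 2 [0.777  0.0037]
```

View pics/topc.png

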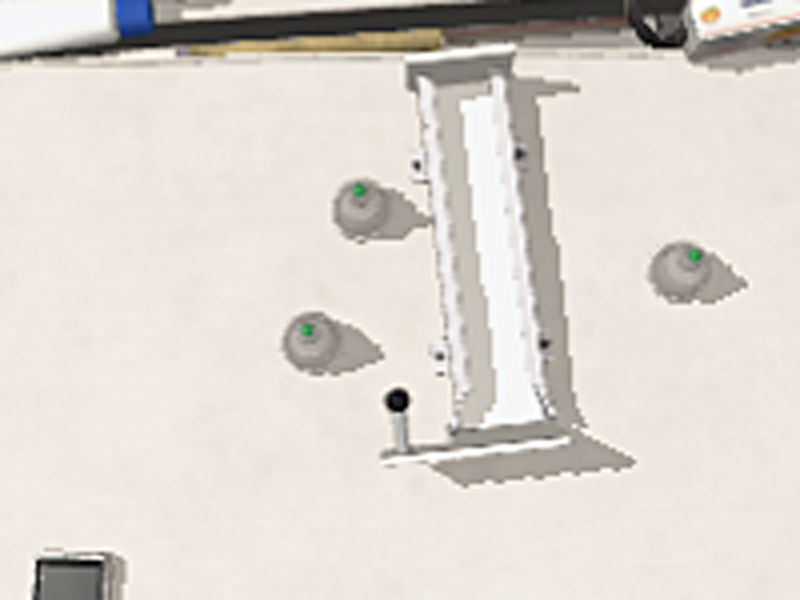

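Run:
```python
from h import *
k,e=two(ray('top',(319.1,214.9)),ray('side',(328.9,191.9))); print('knob',k.round(4),e)
for a,b in(((309.3,162),(287.3,221.1)),((393,178.5),(258,171)),((296.3,197),(328,214.3))): print([x.round(4) if hasattr(x,'round') else x for x in two(ray('top',a),ray('side',b))])
f=lambda x,y,z:onz('top',(220+(x+.5)/4-.5,115+(y+.5)/4-.5),z)[:2]
for z in(.005,.015):
    L0,L1,R0,R1=[f(*p,z) for p in((440,355),(417,165),(544,343),(519,153))]
    print('screws',L0.round(4),L1.round(4),R0.round(4),R1.round(4),np.degrees(np.arctan2(*(L1-L0)[::-1])),np.degrees(np.arctan2(*(R1-R0)[::-1])))
print('backstop top', f(407,60,.062),f(514,47,.062)); print('gate floor edge at mouth',f(450,432,.006),f(555,418,.006))
```

```text
knob [ 0.5088 -0.0373  0.0623] 0.001131388775693555
[array([ 0.6446, -0.0142,  0.0551]), np.float64(0.0017)]
[array([ 0.599 , -0.2248,  0.054 ]), np.float64(0.0015)]
[array([0.5555, 0.0191, 0.0539]), np.float64(0.0012)]
screws [ 0.5457 -0.0657] [ 0.6746 -0.0527] [ 0.5527 -0.1341] [ 0.6819 -0.1212] 5.759237977271991 5.7028649703079335
screws [ 0.5443 -0.0654] [ 0.6718 -0.0525] [ 0.5512 -0.1331] [ 0.679  -0.1204] 5.759237977271999 5.702864970307951
backstop top [ 0.72814166 -0.04663719] [ 0.73579209 -0.11520373]
gate floor edge at mouth [ 0.49487473 -0.07120923] [ 0.50301782 -0.13979034]
```

jog_arm(
  hand=[0.04,0.04,0.04,0.04,0.04],
  travel=[
    [0.0244,-0.0379,-0.006],
    [0.0244,-0.0379,-0.006],
    [0.0244,-0.0379,-0.006],
    [0.0244,-0.0379,-0.006],
    [0.0244,-0.0379,-0.006],
  ],
  yaw=[0.0243,0.0243,0.0243,0.0243,0.0243],
  grip_force=30,
)

```text
time_s: 0.78
position: [0.2659, 0.3402, 0.2181]
tool_rot: [[-0.99, 0.141, -0.0], [0.141, 0.99, -0.0], [0.0, -0.0, -1.0]]
ft_force: [1.0, -0.1, -0.1]
grip_width: 0.0403
gripper_force: 0.0
```

jog_arm(
  hand=[0.04,0.04,0.04,0.04,0.04],
  travel=[
    [0.0244,-0.0379,-0.006],
    [0.0244,-0.0379,-0.006],
    [0.0244,-0.0379,-0.006],
    [0.0244,-0.0379,-0.006],
    [0.0244,-0.0379,-0.006],
  ],
  yaw=[0.0243,0.0243,0.0243,0.0243,0.0243],
)

```text
time_s: 1.4
position: [0.388, 0.1506, 0.1881]
tool_rot: [[-1.0, 0.02, -0.0], [0.02, 1.0, 0.0], [0.0, 0.0, -1.0]]
ft_force: [0.4, 0.7, -0.4]
grip_width: 0.0403
gripper_force: 0.0
```

jog_arm(
  hand=[0.04,0.04,0.04,0.04,0.04],
  travel=[
    [0.0244,-0.0379,-0.006],
    [0.0244,-0.0379,-0.006],
    [0.0244,-0.0379,-0.006],
    [0.0244,-0.0379,-0.006],
    [0.0244,-0.0379,-0.006],
  ],
  yaw=[0.0243,0.0243,0.0243,0.0243,0.0243],
)

```text
time_s: 2.02
position: [0.51, -0.0389, 0.158]
tool_rot: [[-0.995, -0.101, -0.0], [-0.101, 0.995, 0.0], [0.0, 0.0, -1.0]]
ft_force: [0.5, 0.6, 0.9]
grip_width: 0.0398
gripper_force: 0.0
```

Run:
```python
from h import *
st,im=snap('wrist','w1')
print(st['position'])
for p,a in blobs(dark(im),60,20000): print(p,a,onz('wrist',p,.0623,st).round(4))
```

```text
[ 0.50999574 -0.03892195  0.15796053]
[551.6  59.9] 206 [0.3878 0.1127 0.0623]
[582.5  73.7] 1217 [0.3943 0.1364 0.0623]
[316.5 206.3] 289 [ 0.5076 -0.0356  0.0623]
[621.4 321.4] 441 [0.5849 0.2387 0.0623]
```

View pics/w1.png

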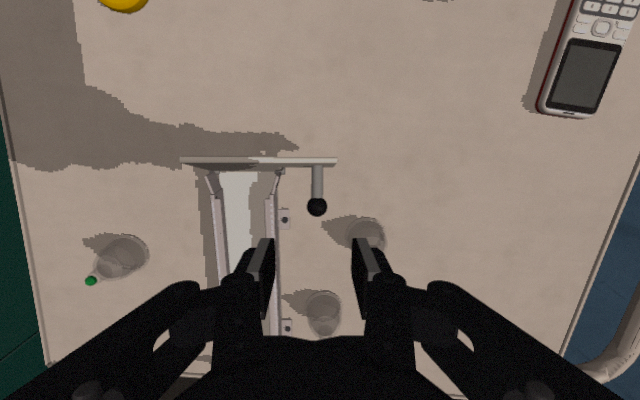

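The wrist view shows the knob at (316,206). The rack is parallel to the picture's vertical, and the gate is a little ajar. Next I descend and pinch the knob.

jog_arm(
  hand=[0.04,0.04,0.04,0.0,0.0],
  travel=[
    [-0.002,0.002,-0.03],
    [0,0,-0.04],
    [0,0,-0.028],
    [0,0,0],
    [0,0,0],
  ],
  yaw=[0,0,0,0,0],
)

```text
time_s: 2.7
position: [0.5071, -0.0362, 0.0605]
tool_rot: [[-0.995, -0.101, -0.001], [-0.101, 0.995, -0.001], [0.002, -0.001, -1.0]]
ft_force: [-2.4, -7.1, -12.7]
grip_width: 0.0135
gripper_force: 29.3
```

jog_arm(
  hand=[0,0,0,0,0],
  travel=[
    [0,0,0],
    [0,0,0],
    [0,0,0],
    [0,0,0],
    [0,0,0],
  ],
  yaw=[0,0,0,0,0],
)

```text
time_s: 3.32
position: [0.5068, -0.0363, 0.0606]
tool_rot: [[-0.995, -0.101, -0.001], [-0.101, 0.995, -0.001], [0.002, -0.001, -1.0]]
ft_force: [-1.7, -7.3, -12.1]
grip_width: 0.0133
gripper_force: 29.3
```

jog_arm(
  hand=[0,0,0,0,0],
  travel=[
    [-0.011,-0.0011,0.0031],
    [-0.0156,-0.0016,0.0007],
    [-0.0153,-0.0015,-0.0034],
    [-0.0138,-0.0014,-0.0073],
    [0,0,0],
  ],
  yaw=[0,0,0,0,0],
)

```text
time_s: 3.95
position: [0.4519, -0.0418, 0.0547]
tool_rot: [[-0.995, -0.1, 0.002], [-0.1, 0.995, -0.002], [-0.001, -0.002, -1.0]]
ft_force: [-2.8, -5.5, 3.7]
grip_width: 0.0135
gripper_force: 30.3
```

jog_arm(
  hand=[0,0,0,0,0],
  travel=[
    [-0.0101,-0.001,-0.009],
    [-0.0063,-0.0006,-0.0083],
    [-0.001,-0.0001,-0.002],
    [0,0,0],
    [0,0,0],
  ],
  yaw=[0,0,0,0,0],
)

```text
time_s: 4.58
position: [0.4348, -0.0434, 0.0345]
tool_rot: [[-0.995, -0.101, 0.001], [-0.101, 0.995, -0.001], [-0.001, -0.001, -1.0]]
ft_force: [-1.2, -6.6, 2.9]
grip_width: 0.0136
gripper_force: 31.2
```

jog_arm(
  hand=[0.04,0.04,0.055,0.055,0.055],
  travel=[
    [0,0,0],
    [0,0,0],
    [0,0,0.06],
    [0,0,0.06],
    [0.02,0.03,0.04],
  ],
  yaw=[0,0,0,0,0],
)

```text
time_s: 5.2
position: [0.4542, -0.0132, 0.1968]
tool_rot: [[-0.995, -0.098, 0.002], [-0.098, 0.995, -0.001], [-0.002, -0.001, -1.0]]
ft_force: [1.2, -0.6, -1.3]
grip_width: 0.0551
gripper_force: 0.0
```

Run:
```python
from h import *
st,im=snap('wrist','w2'); st2,s=snap('side')
print(st['position'])
for p,a in blobs(dark(im),60,2000): print(p,a,onz('wrist',p,.038,st).round(4))
for p,a in blobs(green(im),5,2000): print('g',p,a,onz('wrist',p,.055,st).round(4))
a=im[:330,100:560]; b=cv2.resize(s[150:250,240:400],None,fx=3,fy=3)
out=np.zeros((330+300,480,3),np.uint8); out[:330,:460]=a; out[330:]=b
cv2.imwrite('pics/w2c.png',out[:600,:,::-1])
```

```text
[ 0.45424522 -0.01320372  0.1968032 ]
[116.5  58. ] 230 [ 0.3535 -0.1952  0.038 ]
[504.5 135.2] 758 [0.3847 0.1613 0.038 ]
[284.2 170.8] 192 [ 0.4385 -0.0424  0.038 ]
g [226.8  33.1] 420 [ 0.3276 -0.095   0.055 ]
g [335.1 288.7] 49 [0.5531 0.0201 0.055 ]
g [ 98.5 305.7] 58 [ 0.5964 -0.2233  0.055 ]
```

View pics/w2c.png

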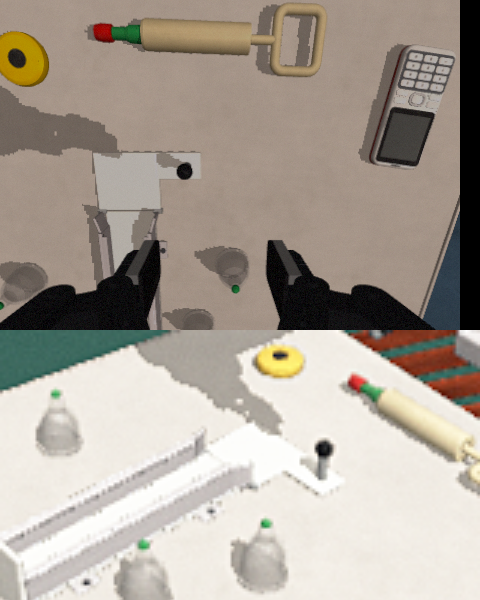

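The gate lies flat with the knob upright. The cups are unmoved. The wrist picture puts the knob at (284,171) and cup B's tip at (335,289). I grasp the near cup.

jog_arm(
  hand=[0.07,0.07,0.07,0.07,0.07],
  travel=[
    [0.05,0.0163,-0.02],
    [0.0506,0.0163,-0.02],
    [0,0,-0.05],
    [0,0,-0.05],
    [0,0,-0.037],
  ],
  yaw=[0,0,0,0,0],
  grip_force=25,
)

```text
time_s: 5.92
position: [0.5535, 0.02, 0.0142]
tool_rot: [[-0.995, -0.101, -0.004], [-0.101, 0.995, 0.001], [0.004, 0.001, -1.0]]
ft_force: [0.2, -0.3, 0.6]
grip_width: 0.0702
gripper_force: 0.0
```

jog_arm(
  hand=[0.02,0.02,0.02,0.02,0.02],
  travel=[
    [0,0,0],
    [0,0,0],
    [0,0,0],
    [0,0,0.01],
    [0,0,0.012],
  ],
  yaw=[0,0,0,0,0],
)

```text
time_s: 6.55
position: [0.5551, 0.0197, 0.0404]
tool_rot: [[-0.995, -0.101, 0.001], [-0.101, 0.995, -0.0], [-0.001, -0.0, -1.0]]
ft_force: [0.1, -0.3, 0.4]
grip_width: 0.0393
gripper_force: 25.2
```

jog_arm(
  hand=[0.02,0.02,0.02,0.02,0.02],
  travel=[
    [-0.035,0.003,0],
    [-0.0355,0.003,0],
    [-0.0355,0.003,0],
    [-0.0355,0.001,0],
    [-0.0355,0,0],
  ],
  yaw=[0,0,0,0,0],
)

```text
time_s: 7.18
position: [0.3772, 0.0298, 0.04]
tool_rot: [[-0.995, -0.101, 0.002], [-0.101, 0.995, -0.0], [-0.002, -0.001, -1.0]]
ft_force: [1.2, 0.1, -0.4]
grip_width: 0.0391
gripper_force: 25.2
```

jog_arm(
  hand=[0.02,0.02,0.02,0.02,0.02],
  travel=[
    [0,-0.0275,0],
    [0,-0.0275,0],
    [0,-0.0275,0],
    [0,-0.0275,0],
    [0,-0.0276,0],
  ],
  yaw=[0,0,0,0,0],
)

```text
time_s: 7.8
position: [0.3782, -0.109, 0.04]
tool_rot: [[-0.995, -0.101, 0.002], [-0.101, 0.995, -0.001], [-0.001, -0.001, -1.0]]
ft_force: [0.5, 0.7, -0.9]
grip_width: 0.0389
gripper_force: 25.2
```

Run:
```python
from h import *
st,im=snap('wrist','w3'); st2,s=snap('side')
print(st['position'],st['grip_width'])
for p,a in blobs(dark(im),60,1000): print(p,a,onz('wrist',p,.038,st).round(4))
for p,a in blobs(green(im),5,2000): print('g',p,a,onz('wrist',p,.075,st).round(4))
a=im[:300,:]; b=cv2.resize(s[110:230,220:460],(640,300))
cv2.imwrite('pics/w3c.png',np.vstack([a,b])[:,:,::-1])
```

```text
[ 0.3782447  -0.10902297  0.04002533] 0.038897419114074586
[437.7   2.4] 378 [ 0.2632 -0.073   0.038 ]
[124.6 180.7] 775 [ 0.3441 -0.1951  0.038 ]
[312.9 310.2] 94 [ 0.4021 -0.106   0.038 ]
g [332.4 139.6] 1471 [ 0.3146 -0.1089  0.075 ]
g [312.2 319.1] 438 [ 0.3786 -0.1086  0.075 ]
```

View pics/w3c.png

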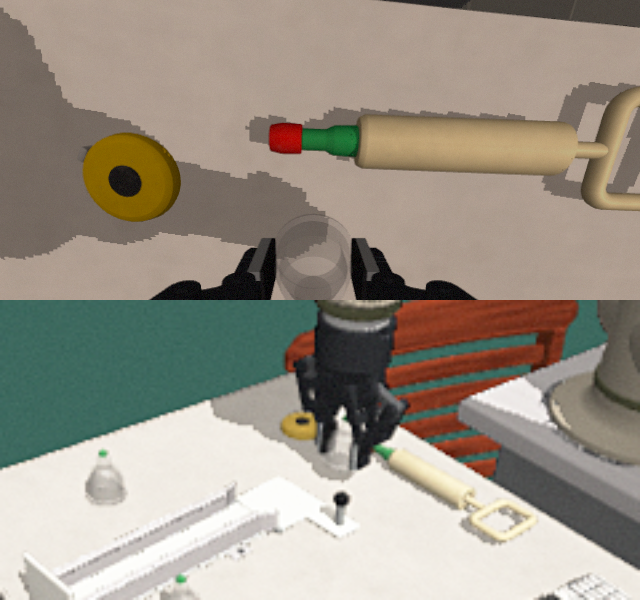

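Cup hangs upright between the fingers, tip at (312,319), and the path ahead is clear. Now I place it on the landing.

jog_arm(
  hand=[0.02,0.02,0.02,0.02,0.02],
  travel=[
    [0.03,0.0005,0],
    [0.03,0.0005,0],
    [0.021,0,0],
    [0,0,-0.008],
    [0,0,-0.0055],
  ],
  yaw=[0,0,0,0,0],
)

```text
time_s: 8.52
position: [0.4579, -0.1061, 0.0252]
tool_rot: [[-0.995, -0.101, -0.001], [-0.101, 0.995, 0.001], [0.001, 0.001, -1.0]]
ft_force: [0.0, 0.3, -0.3]
grip_width: 0.0391
gripper_force: 25.2
```

jog_arm(
  hand=[0.02,0.055,0.055,0.055,0.055],
  travel=[
    [0,0,0],
    [0,0,0],
    [0,0,0],
    [0,0,0.03],
    [0,0,0.05],
  ],
  yaw=[0,0,0,0,0],
)

```text
time_s: 9.15
position: [0.4582, -0.1066, 0.1058]
tool_rot: [[-0.995, -0.1, -0.003], [-0.1, 0.995, 0.002], [0.003, 0.002, -1.0]]
ft_force: [0.3, -0.1, 0.7]
grip_width: 0.055
gripper_force: 0.0
```

jog_arm(
  hand=[0.0,0.0,0.0,0.0,0.0],
  travel=[
    [-0.045,-0.0045,0.01],
    [-0.02,-0.002,0],
    [0,0,0],
    [0,0,0],
    [0,0,0],
  ],
  yaw=[0,0,0,0,0],
)

```text
time_s: 9.78
position: [0.3946, -0.1134, 0.1155]
tool_rot: [[-0.995, -0.101, 0.0], [-0.101, 0.995, -0.0], [-0.0, -0.0, -1.0]]
ft_force: [1.0, -0.4, 0.3]
grip_width: -0.0002
gripper_force: 0.0
```

Run:
```python
from h import *
st,im=snap('top'); st2,s=snap('side')
print(st['position'],st['grip_width'])
for n,q in(('top',im),('side',s)):
  for p,a in blobs(green(q),3,60):
    w=onz(n,p,.061); 
    if .4<w[0]<.75 and -.3<w[1]<.1: print(n,p,a,w.round(4))
a=cv2.resize(im[150:310,230:430],(750,600))[:300]
b=cv2.resize(s[110:230,220:460],(600,300)); b=np.pad(b,((0,0),(0,150),(0,0)))
cv2.imwrite('pics/w4.png',np.vstack([a,b])[:,:,::-1])
```

```text
[ 0.39457185 -0.11340125  0.1154678 ] -0.00021910157268890615
top [309.3 162. ] 7 [ 0.6437 -0.0149  0.061 ]
top [393.  178.7] 7 [ 0.5976 -0.2239  0.061 ]
side [258. 171.] 5 [ 0.6033 -0.2147  0.061 ]
side [327.2 172.6] 5 [ 0.4596 -0.1057  0.061 ]
side [287.2 221.2] 8 [ 0.6478 -0.0078  0.061 ]
```

View pics/w4.png

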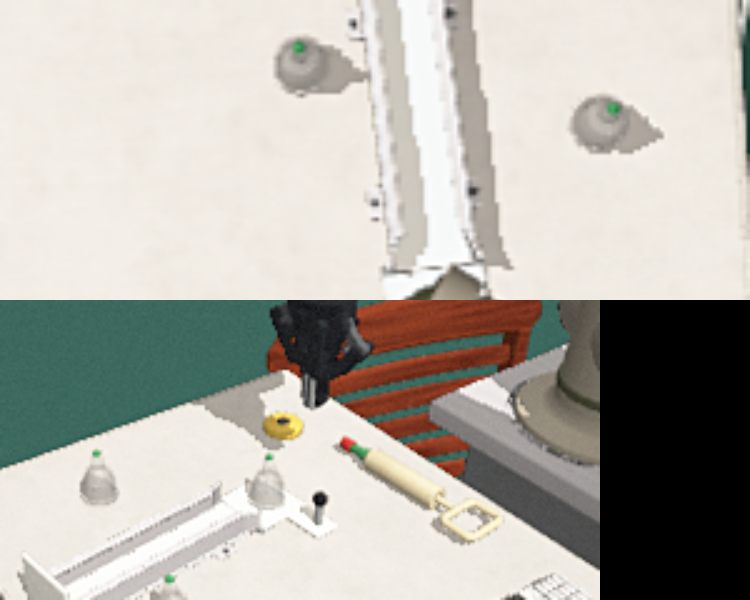

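The cup stands upright on the landing; in the lower inset its tip is at (268,457). I push it in low with the fingers closed.

jog_arm(
  hand=[0.0,0.0,0.0,0.0,0.0],
  travel=[
    [0,-0.0014,-0.04],
    [0,0,-0.035],
    [0,0,-0.0155],
    [0,0,0],
    [0.01,0.001,0],
  ],
  yaw=[0,0,0,0,0],
)

```text
time_s: 10.5
position: [0.4044, -0.1138, 0.0256]
tool_rot: [[-0.995, -0.1, 0.0], [-0.1, 0.995, -0.0], [-0.0, -0.0, -1.0]]
ft_force: [-0.0, 1.1, 0.1]
grip_width: 0.0
gripper_force: 0.0
```

jog_arm(
  hand=[0.0,0.0,0.0,0.0,0.0],
  travel=[
    [0.01,0.001,0],
    [0.01,0.001,0],
    [0.01,0.001,0],
    [0.01,0.001,0],
    [0.01,0.001,0],
  ],
  yaw=[0,0,0,0,0],
)

```text
time_s: 11.12
position: [0.4546, -0.1086, 0.0251]
tool_rot: [[-0.995, -0.101, -0.0], [-0.101, 0.995, 0.0], [0.0, 0.0, -1.0]]
ft_force: [-0.9, -0.2, 0.7]
grip_width: 0.0001
gripper_force: 0.1
```

jog_arm(
  hand=[0.0,0.0,0.0,0.0,0.0],
  travel=[
    [0.01,0.001,0],
    [0.01,0.001,0],
    [0.01,0.001,0],
    [0.01,0.001,0],
    [0.01,0.001,0],
  ],
  yaw=[0,0,0,0,0],
)

```text
time_s: 11.75
position: [0.5046, -0.1037, 0.0251]
tool_rot: [[-0.995, -0.101, -0.0], [-0.101, 0.995, -0.0], [0.0, -0.0, -1.0]]
ft_force: [0.5, 0.5, -0.0]
grip_width: -0.0001
gripper_force: 0.1
```

Run:
```python
from h import *
st,s=snap('side')
print(st['position'],st['ft_force'])
for p,a in blobs(green(s),3,60):
    w=onz('side',p,.061); 
    if .4<w[0]<.75 and -.3<w[1]<.1: print(p,a,w.round(4))
cv2.imwrite('pics/w5.png',cv2.resize(s[110:230,220:460],(800,400))[:,:,::-1])
```

```text
[ 0.50456042 -0.10367926  0.0251186 ] [ 0.45042118  0.5340324  -0.02162806]
[258. 171.] 5 [ 0.6033 -0.2147  0.061 ]
[305.  184.3] 7 [ 0.5369 -0.0969  0.061 ]
[287.3 221.1] 9 [ 0.6475 -0.008   0.061 ]
```

View pics/w5.png

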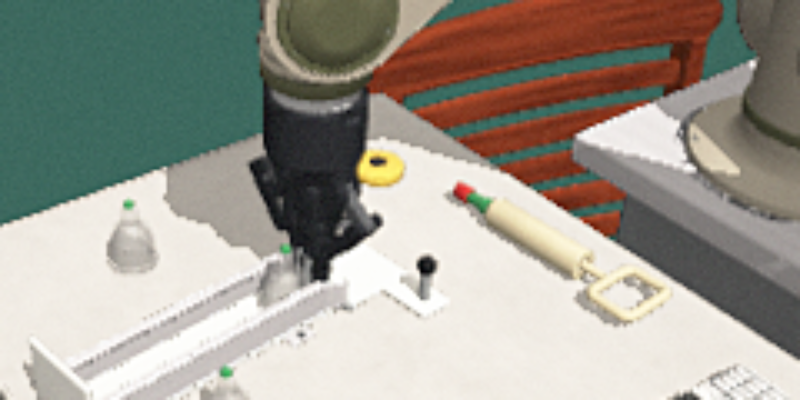

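The cup has entered the mouth upright, with its tip at (285,248) in the crop. I keep pushing.

jog_arm(
  hand=[0.0,0.0,0.0,0.0,0.0],
  travel=[
    [0.012,0.0012,0],
    [0.012,0.0012,0],
    [0.012,0.0012,0],
    [0.012,0.0012,0],
    [0.012,0.0012,0],
  ],
  yaw=[0,0,0,0,0],
)

```text
time_s: 12.42
position: [0.5647, -0.0976, 0.0251]
tool_rot: [[-0.995, -0.101, -0.0], [-0.101, 0.995, -0.0], [0.0, -0.0, -1.0]]
ft_force: [-0.0, 0.7, 1.4]
grip_width: -0.0
gripper_force: 0.1
```

jog_arm(
  hand=[0.0,0.0,0.0,0.0,0.0],
  travel=[
    [0.012,0.0012,0],
    [0.012,0.0012,0],
    [0.012,0.0012,0],
    [0.01,0.001,0],
    [0.004,0.0004,0],
  ],
  yaw=[0,0,0,0,0],
)

```text
time_s: 13.05
position: [0.6145, -0.0927, 0.025]
tool_rot: [[-0.995, -0.101, 0.0], [-0.101, 0.995, -0.0], [-0.0, -0.0, -1.0]]
ft_force: [-0.4, 0.3, -0.3]
grip_width: 0.0001
gripper_force: 0.1
```

jog_arm(
  hand=[0.0,0.0,0.07,0.07,0.07],
  travel=[
    [-0.006,-0.0006,0],
    [0,0,0.05],
    [0,0.02,0.05],
    [0,0.03,0],
    [0,0.02,0],
  ],
  yaw=[0,0,0,0,0],
)

```text
time_s: 13.68
position: [0.6072, -0.0223, 0.1253]
tool_rot: [[-0.995, -0.101, -0.0], [-0.101, 0.995, 0.0], [0.0, 0.0, -1.0]]
ft_force: [0.5, 0.1, 0.1]
grip_width: 0.0545
gripper_force: 0.0
```

Run:
```python
from h import *
st,s=snap('side','s6'); w,im=snap('wrist','w6')
print(st['position'],st['ft_force'])
for p,a in blobs(green(s),3,60):
    v=onz('side',p,.055); 
    if .4<v[0]<.75 and -.3<v[1]<.1: print(p,a,v.round(4))
for p,a in blobs(green(im),5,2000): print('w',p,a,onz('wrist',p,.055,w).round(4))
```

```text
[ 0.60715483 -0.02230495  0.12534772] [0.48191197 0.08444993 0.09179036]
[258. 171.] 5 [ 0.5993 -0.2227  0.055 ]
[269.2 202.8] 6 [ 0.6436 -0.0919  0.055 ]
[287.3 221.1] 9 [ 0.644  -0.0136  0.055 ]
w [  6.5 174.9] 94 [ 0.5958 -0.2247  0.055 ]
w [211.8 262.1] 24 [ 0.6469 -0.0899  0.055 ]
w [316.8 265.5] 105 [ 0.642  -0.0131  0.055 ]
w [149.5 390.6] 17 [ 0.7706 -0.1398  0.055 ]
w [166.6 392.5] 43 [ 0.7714 -0.1258  0.055 ]
w [149. 399.] 5 [ 0.7796 -0.1405  0.055 ]
```

Cup 1 sits inside at about (0.646, -0.091), still upright. I go for the cup at (0.6437, -0.0138).

jog_arm(
  hand=[0.053,0.053,0.053,0.053,0.053],
  travel=[
    [0.0363,0.0095,0],
    [0,0,0],
    [0,0,-0.045],
    [0,0,-0.04],
    [0,0,-0.02],
  ],
  yaw=[0,0,0,0,0],
)

```text
time_s: 14.4
position: [0.6423, -0.0146, 0.0172]
tool_rot: [[-0.995, -0.1, -0.005], [-0.1, 0.995, 0.001], [0.005, 0.001, -1.0]]
ft_force: [0.8, 0.0, -0.1]
grip_width: 0.0531
gripper_force: 0.0
```

jog_arm(
  hand=[0.053,0.02,0.02,0.02,0.02],
  travel=[
    [0,0,0],
    [0,0,0],
    [0,0,0],
    [0,0,0],
    [0,0,0.01],
  ],
  yaw=[0,0,0,0,0],
)

```text
time_s: 15.02
position: [0.6439, -0.0138, 0.0302]
tool_rot: [[-0.995, -0.101, -0.001], [-0.101, 0.995, 0.0], [0.001, 0.0, -1.0]]
ft_force: [0.3, -0.0, -0.0]
grip_width: 0.0379
gripper_force: 24.2
```

jog_arm(
  hand=[0.02,0.02,0.02,0.02,0.02],
  travel=[
    [0,0.01,0.012],
    [0,0.02,0],
    [-0.03,0.01,0],
    [-0.04,0,0],
    [-0.04,0,0],
  ],
  yaw=[0,0,0,0,0],
)

```text
time_s: 15.65
position: [0.5328, 0.0277, 0.0421]
tool_rot: [[-0.995, -0.102, -0.0], [-0.102, 0.995, 0.0], [0.0, 0.0, -1.0]]
ft_force: [0.5, 0.0, -0.5]
grip_width: 0.0377
gripper_force: 24.2
```

Now to x 0.378, then y to -0.109, checking in between.

jog_arm(
  hand=[0.02,0.02,0.02,0.02,0.02],
  travel=[
    [-0.04,0.0005,0],
    [-0.04,0.0005,0],
    [-0.04,0,0],
    [-0.035,0,0],
    [0,0,0],
  ],
  yaw=[0,0,0,0,0],
)

```text
time_s: 16.27
position: [0.377, 0.0283, 0.0423]
tool_rot: [[-0.995, -0.101, -0.002], [-0.101, 0.995, 0.001], [0.002, 0.001, -1.0]]
ft_force: [0.9, 0.1, 0.1]
grip_width: 0.0375
gripper_force: 24.2
```

jog_arm(
  hand=[0.02,0.02,0.02,0.02,0.02],
  travel=[
    [0,-0.0275,0],
    [0,-0.0275,0],
    [0,-0.0275,0],
    [0,-0.0275,0],
    [0,-0.0265,0],
  ],
  yaw=[0,0,0,0,0],
)

```text
time_s: 16.9
position: [0.3803, -0.1102, 0.0422]
tool_rot: [[-0.995, -0.101, 0.001], [-0.101, 0.995, -0.001], [-0.001, -0.001, -1.0]]
ft_force: [-0.1, 0.1, -0.7]
grip_width: 0.0377
gripper_force: 24.2
```

Run:
```python
from h import *
w,im=snap('wrist'); 
print(w['position'],w['grip_width'])
for p,a in blobs(green(im),5,2000): print('w',p,a,onz('wrist',p,.077,w).round(4))
st,s=snap('side')
for p,a in blobs(green(s),3,60):
    v=onz('side',p,.055); 
    if .4<v[0]<.75 and -.3<v[1]<.1: print(p,a,v.round(4))
```

```text
[ 0.38033771 -0.11017435  0.04224521] 0.03772632791186667
w [334.9 135.4] 1444 [ 0.3154 -0.1095  0.077 ]
w [314.  311.6] 421 [ 0.3777 -0.1094  0.077 ]
[258. 171.] 5 [ 0.5993 -0.2227  0.055 ]
[269.2 202.8] 6 [ 0.6436 -0.0919  0.055 ]
```

jog_arm(
  hand=[0.02,0.02,0.02,0.02,0.02],
  travel=[
    [0.03,0.001,0],
    [0.03,0.001,0],
    [0.019,0,0],
    [0,0,-0.009],
    [0,0,-0.0065],
  ],
  yaw=[0,0,0,0,0],
)

```text
time_s: 17.62
position: [0.4575, -0.1064, 0.0261]
tool_rot: [[-0.995, -0.101, -0.001], [-0.101, 0.995, 0.001], [0.001, 0.001, -1.0]]
ft_force: [-3.7, 5.0, 45.8]
grip_width: 0.0375
gripper_force: 34.5
```

jog_arm(
  hand=[0.02,0.055,0.055,0.055,0.055],
  travel=[
    [0,0,0],
    [0,0,0],
    [0,0,0],
    [0,0,0.03],
    [0,0,0.05],
  ],
  yaw=[0,0,0,0,0],
)

```text
time_s: 18.25
position: [0.4572, -0.107, 0.1063]
tool_rot: [[-0.995, -0.1, -0.004], [-0.1, 0.995, 0.002], [0.004, 0.002, -1.0]]
ft_force: [0.6, 0.1, 1.1]
grip_width: 0.0545
gripper_force: 0.0
```

jog_arm(
  hand=[0.0,0.0,0.0,0.0,0.0],
  travel=[
    [-0.045,-0.004,0.01],
    [-0.02,-0.003,0],
    [0,0,0],
    [0,0,0],
    [0,0,0],
  ],
  yaw=[0,0,0,0,0],
)

```text
time_s: 18.88
position: [0.3938, -0.1144, 0.1164]
tool_rot: [[-0.995, -0.101, -0.0], [-0.101, 0.995, 0.0], [0.0, 0.0, -1.0]]
ft_force: [0.3, -0.2, 0.0]
grip_width: 0.0003
gripper_force: 0.0
```

Run:
```python
from h import *
st,s=snap('side'); print(st['position'],st['grip_width'])
for p,a in blobs(green(s),3,60):
    v=onz('side',p,.061); 
    if .4<v[0]<.75 and -.3<v[1]<.1: print(p,a,v.round(4))
```

```text
[ 0.39380829 -0.11435301  0.11638824] 0.0002693225838993355
[258. 171.] 5 [ 0.6033 -0.2147  0.061 ]
[327.5 172.5] 4 [ 0.4587 -0.1056  0.061 ]
[269.2 202.8] 6 [ 0.6471 -0.0853  0.061 ]
```

The cup stands on the landing. I push it in.

jog_arm(
  hand=[0.0,0.0,0.0,0.0,0.0],
  travel=[
    [0,0,-0.04],
    [0,0,-0.035],
    [0,0,-0.016],
    [0,0,0],
    [0.01,0.001,0],
  ],
  yaw=[0,0,0,0,0],
)

```text
time_s: 19.55
position: [0.4037, -0.1134, 0.0261]
tool_rot: [[-0.995, -0.1, 0.0], [-0.1, 0.995, -0.0], [-0.0, -0.0, -1.0]]
ft_force: [0.3, -0.5, 0.2]
grip_width: 0.0003
gripper_force: 0.0
```

jog_arm(
  hand=[0.0,0.0,0.0,0.0,0.0],
  travel=[
    [0.01,0.001,0],
    [0.01,0.001,0],
    [0.01,0.001,0],
    [0.01,0.001,0],
    [0.01,0.001,0],
  ],
  yaw=[0,0,0,0,0],
)

```text
time_s: 20.18
position: [0.4539, -0.1082, 0.0256]
tool_rot: [[-0.995, -0.101, -0.0], [-0.101, 0.995, 0.0], [0.0, 0.0, -1.0]]
ft_force: [0.0, 1.1, 0.7]
grip_width: -0.0
gripper_force: 0.2
```

jog_arm(
  hand=[0.0,0.0,0.0,0.0,0.0],
  travel=[
    [0.01,0.001,0],
    [0.01,0.001,0],
    [0.01,0.001,0],
    [0.01,0.001,0],
    [0.01,0.001,0],
  ],
  yaw=[0,0,0,0,0],
)

```text
time_s: 20.8
position: [0.5039, -0.1033, 0.0256]
tool_rot: [[-0.995, -0.1, 0.0], [-0.1, 0.995, 0.0], [-0.0, 0.0, -1.0]]
ft_force: [0.4, -0.3, -0.4]
grip_width: 0.0003
gripper_force: 0.1
```

jog_arm(
  hand=[0.0,0.0,0.0,0.0,0.0],
  travel=[
    [0.012,0.0012,0],
    [0.012,0.0012,0],
    [0.012,0.0012,0],
    [0.012,0.0012,0],
    [0.006,0.0006,0],
  ],
  yaw=[0,0,0,0,0],
)

```text
time_s: 21.42
position: [0.558, -0.0979, 0.0256]
tool_rot: [[-0.995, -0.101, 0.0], [-0.101, 0.995, -0.0], [-0.0, -0.0, -1.0]]
ft_force: [-0.4, -0.6, 0.2]
grip_width: 0.0001
gripper_force: 0.2
```

jog_arm(
  hand=[0.0,0.0,0.053,0.053,0.053],
  travel=[
    [-0.006,-0.0006,0],
    [0,0,0.05],
    [0,-0.02,0.05],
    [0,-0.03,0],
    [0,-0.03,0],
  ],
  yaw=[0,0,0,0,0],
)

```text
time_s: 22.05
position: [0.5505, -0.1793, 0.1263]
tool_rot: [[-0.995, -0.101, 0.0], [-0.101, 0.995, -0.0], [-0.0, -0.0, -1.0]]
ft_force: [-0.5, 0.7, 0.5]
grip_width: 0.0529
gripper_force: 0.0
```

Run:
```python
from h import *
st,s=snap('side','s7'); w,im=snap('wrist','w7')
print(st['position'],st['ft_force'])
for p,a in blobs(green(s),3,60):
    v=onz('side',p,.055); 
    if .4<v[0]<.75 and -.3<v[1]<.1: print(p,a,v.round(4))
for p,a in blobs(green(im),5,2000): print('w',p,a,onz('wrist',p,.055,w).round(4))
a=im[:300]; b=cv2.resize(s[110:230,220:460],(640,300))
cv2.imwrite('pics/w7c.png',np.vstack([a,b])[:,:,::-1])
```

```text
[ 0.55050742 -0.1792662   0.12625007] [-0.48178973  0.71042773  0.50357914]
[258. 171.] 5 [ 0.5993 -0.2227  0.055 ]
[288.  193.3] 7 [ 0.5874 -0.0971  0.055 ]
[269.2 202.8] 6 [ 0.6436 -0.0919  0.055 ]
w [108.    5.6] 5 [ 0.4319 -0.3129  0.055 ]
w [60.2 15.8] 5 [ 0.4401 -0.3407  0.055 ]
w [97.4 15.8] 5 [ 0.4378 -0.3195  0.055 ]
w [63.3 22.3] 6 [ 0.4433 -0.3394  0.055 ]
w [99.6 28.2] 5 [ 0.4441 -0.3189  0.055 ]
w [101.4  34.4] 5 [ 0.4473 -0.3183  0.055 ]
w [58.7 39.3] 7 [ 0.4527 -0.3434  0.055 ]
w [ 3.3 55.2] 6 [ 0.465 -0.377  0.055]
w [110.5  63.2] 6 [ 0.4625 -0.3145  0.055 ]
w [137.3  63. ] 6 [ 0.4607 -0.2985  0.055 ]
w [100.6  79. ] 5 [ 0.4722 -0.3214  0.055 ]
w [30.5 84. ] 6 [ 0.4796 -0.364   0.055 ]
w [87. 85.] 5 [ 0.4766 -0.33    0.055 ]
w [ 80.6 109.8] 5 [ 0.4919 -0.3357  0.055 ]
w [ 26.8 112.6] 5 [ 0.4971 -0.3691  0.055 ]
w [ 40.8 113.7] 6 [ 0.4969 -0.3606  0.055 ]
w [ 74.2 115.2] 5 [ 0.4956 -0.3401  0.055 ]
w [ 45.2 121.4] 5 [ 0.5014 -0.3586  0.055 ]
w [111.4 126.4] 5 [ 0.5002 -0.3175  0.055 ]
w [ 30.2 128. ] 8 [ 0.5065 -0.3686  0.055 ]
w [ 93.8 127. ] 6 [ 0.5017 -0.3287  0.055
[... 886 characters left out ...]
  6.8 265.8] 5 [ 0.6081 -0.401   0.055 ]
w [ 38.8 265.5] 6 [ 0.6058 -0.3783  0.055 ]
w [115.1 265.9] 7 [ 0.601  -0.3237  0.055 ]
w [ 17.  267.6] 5 [ 0.6089 -0.3941  0.055 ]
w [ 35.3 270.2] 6 [ 0.6099 -0.3814  0.055 ]
w [ 69.3 275. ] 7 [ 0.6117 -0.3575  0.055 ]
w [432.6 282.5] 115 [ 0.5917 -0.0878  0.055 ]
w [ 10.7 284.3] 6 [ 0.6234 -0.4009  0.055 ]
w [ 67.8 307.5] 6 [ 0.6401 -0.362   0.055 ]
w [  3.  312.7] 6 [ 0.649  -0.4107  0.055 ]
w [  7.3 317.5] 6 [ 0.6531 -0.4083  0.055 ]
w [ 40.6 330.8] 5 [ 0.6633 -0.3852  0.055 ]
w [427.  348.3] 56 [ 0.651 -0.08   0.055]
w [ 17.6 346.2] 5 [ 0.6795 -0.4049  0.055 ]
w [  4.  355.2] 5 [ 0.6892 -0.4168  0.055 ]
w [ 19.2 364.4] 5 [ 0.6975 -0.4065  0.055 ]
```

View pics/w7c.png

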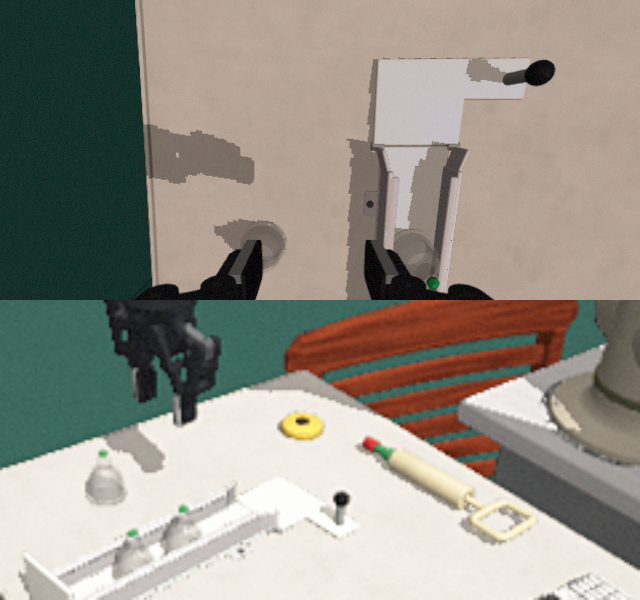

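Both cups stand in the lane; in the lower inset their tips are at (183,509) and (131,533). The third is at (103,453), undisturbed. I grasp it.

jog_arm(
  hand=[0.07,0.07,0.07,0.07,0.07],
  travel=[
    [0.048,-0.0225,0],
    [0,-0.0224,0],
    [0,0,-0.045],
    [0,0,-0.04],
    [0,0,-0.021],
  ],
  yaw=[0,0,0,0,0],
)

```text
time_s: 22.78
position: [0.5974, -0.2226, 0.0174]
tool_rot: [[-0.995, -0.1, -0.004], [-0.1, 0.995, 0.002], [0.003, 0.002, -1.0]]
ft_force: [-0.5, 0.5, -0.1]
grip_width: 0.07
gripper_force: 0.0
```

jog_arm(
  hand=[0.07,0.02,0.02,0.02,0.02],
  travel=[
    [0,0,0],
    [0,0,0],
    [0,0,0],
    [0,0,0],
    [0,0,0.01],
  ],
  yaw=[0,0,0,0,0],
)

```text
time_s: 23.4
position: [0.5991, -0.2234, 0.0301]
tool_rot: [[-0.995, -0.1, -0.0], [-0.1, 0.995, 0.0], [0.0, 0.0, -1.0]]
ft_force: [0.4, -0.4, 0.2]
grip_width: 0.0373
gripper_force: 24.9
```

jog_arm(
  hand=[0.02,0.02,0.02,0.02,0.02],
  travel=[
    [0,0,0.012],
    [-0.035,0,0],
    [-0.035,0,0],
    [-0.035,0,0],
    [-0.036,0,0],
  ],
  yaw=[0,0,0,0,0],
)

```text
time_s: 24.02
position: [0.4574, -0.2236, 0.0425]
tool_rot: [[-0.995, -0.101, 0.001], [-0.101, 0.995, -0.001], [-0.001, -0.001, -1.0]]
ft_force: [1.6, -0.8, -0.7]
grip_width: 0.0378
gripper_force: 24.9
```

Run:
```python
from h import *
w,im=snap('wrist'); st,s=snap('side')
print(w['position'],w['grip_width'])
for p,a in blobs(green(im),100,2000): print('w',p,a,onz('wrist',p,.077,w).round(4))
for p,a in blobs(green(s),3,60):
    v=onz('side',p,.055); 
    if .4<v[0]<.75 and -.3<v[1]<.1: print(p,a,v.round(4))
```

```text
[ 0.45743318 -0.22358426  0.04252416] 0.037819646423534595
w [312.1 309.2] 419 [ 0.454  -0.2236  0.077 ]
[306.5 144.5] 4 [ 0.4139 -0.2625  0.055 ]
[288.  193.3] 7 [ 0.5874 -0.0971  0.055 ]
[269.2 202.8] 6 [ 0.6436 -0.0919  0.055 ]
```

jog_arm(
  hand=[0.02,0.02,0.02,0.02,0.02],
  travel=[
    [0,0.03,0],
    [0,0.03,0],
    [0,0.03,0],
    [0.001,0.026,0],
    [0,0,0],
  ],
  yaw=[0,0,0,0,0],
)

```text
time_s: 24.75
position: [0.46, -0.1064, 0.0422]
tool_rot: [[-0.995, -0.103, 0.001], [-0.103, 0.995, -0.0], [-0.001, -0.001, -1.0]]
ft_force: [-0.1, -0.8, -1.3]
grip_width: 0.0377
gripper_force: 24.9
```

jog_arm(
  hand=[0.02,0.02,0.02,0.055,0.055],
  travel=[
    [0,0,-0.009],
    [0,0,-0.006],
    [0,0,0],
    [0,0,0],
    [0,0,0],
  ],
  yaw=[0,0,0,0,0],
)

```text
time_s: 25.38
position: [0.4591, -0.1079, 0.0263]
tool_rot: [[-0.995, -0.1, -0.0], [-0.1, 0.995, 0.0], [0.0, 0.0, -1.0]]
ft_force: [-1.0, 0.9, -0.3]
grip_width: 0.055
gripper_force: 0.0
```

jog_arm(
  hand=[0.055,0.055,0.0,0.0,0.0],
  travel=[
    [0,0,0.03],
    [0,0,0.05],
    [-0.045,-0.004,0.01],
    [-0.02,-0.003,0],
    [0,0,0],
  ],
  yaw=[0,0,0,0,0],
)

```text
time_s: 26.0
position: [0.3935, -0.1146, 0.1167]
tool_rot: [[-0.995, -0.099, -0.0], [-0.099, 0.995, 0.0], [0.0, 0.0, -1.0]]
ft_force: [0.9, -0.5, 0.3]
grip_width: 0.001
gripper_force: 0.0
```

Run:
```python
from h import *
st,s=snap('side'); print(st['position'],st['grip_width'])
for p,a in blobs(green(s),3,60):
    v=onz('side',p,.061); 
    if .4<v[0]<.75 and -.3<v[1]<.1: print(p,a,v.round(4))
```

```text
[ 0.39347851 -0.11463505  0.11668595] 0.000982314497657685
[327. 172.] 5 [ 0.4583 -0.1082  0.061 ]
[288.  193.3] 7 [ 0.5916 -0.0905  0.061 ]
[269.2 202.8] 6 [ 0.6471 -0.0853  0.061 ]
```

Upright on the landing. I push the last cup in.

jog_arm(
  hand=[0.0,0.0,0.0,0.0,0.0],
  travel=[
    [0,0,-0.04],
    [0,0,-0.035],
    [0,0,-0.0163],
    [0,0,0],
    [0.01,0.001,0],
  ],
  yaw=[0,0,0,0,0],
)

```text
time_s: 26.68
position: [0.405, -0.1136, 0.0257]
tool_rot: [[-0.995, -0.1, 0.0], [-0.1, 0.995, -0.0], [-0.0, -0.0, -1.0]]
ft_force: [-0.0, -0.1, 0.4]
grip_width: -0.0001
gripper_force: 0.0
```

jog_arm(
  hand=[0.0,0.0,0.0,0.0,0.0],
  travel=[
    [0.01,0.001,0],
    [0.01,0.001,0],
    [0.01,0.001,0],
    [0.01,0.001,0],
    [0.01,0.001,0],
  ],
  yaw=[0,0,0,0,0],
)

```text
time_s: 27.3
position: [0.4549, -0.1084, 0.0253]
tool_rot: [[-0.995, -0.101, -0.0], [-0.101, 0.995, -0.0], [0.0, -0.0, -1.0]]
ft_force: [-0.6, 0.3, 0.2]
grip_width: 0.0002
gripper_force: 0.1
```

jog_arm(
  hand=[0.0,0.0,0.0,0.0,0.0],
  travel=[
    [0.012,0.0012,0],
    [0.012,0.0012,0],
    [0.012,0.0012,0],
    [0.012,0.0012,0],
    [0.012,0.0012,0],
  ],
  yaw=[0,0,0,0,0],
)

```text
time_s: 27.92
position: [0.5151, -0.1024, 0.0253]
tool_rot: [[-0.995, -0.101, 0.0], [-0.101, 0.995, -0.0], [-0.0, -0.0, -1.0]]
ft_force: [0.1, 0.4, 0.6]
grip_width: 0.0002
gripper_force: 0.0
```

jog_arm(
  hand=[0.0,0.0,0.04,0.04,0.04],
  travel=[
    [-0.006,-0.0006,0],
    [0,0,0.05],
    [-0.02,0.012,0.05],
    [-0.03,0.03,0],
    [-0.02,0.018,0],
  ],
  yaw=[0,0,0,0,0],
)

```text
time_s: 28.55
position: [0.4362, -0.042, 0.1257]
tool_rot: [[-0.995, -0.101, -0.0], [-0.101, 0.995, 0.0], [0.0, 0.0, -1.0]]
ft_force: [0.3, -0.5, -0.7]
grip_width: 0.0403
gripper_force: 0.0
```

Run:
```python
from h import *
w,im=snap('wrist'); st,s=snap('side')
print(w['position'],w['grip_width'])
for p,a in blobs(dark(im),60,1000): print('w',p,a,onz('wrist',p,.038,w).round(4))
for p,a in blobs(green(s),3,60):
    v=onz('side',p,.061); 
    if .4<v[0]<.75 and -.3<v[1]<.1: print(p,a,v.round(4))
a=im[:300]; b=cv2.resize(s[110:230,220:460],(640,300))
cv2.imwrite('pics/w8c.png',np.vstack([a,b])[:,:,::-1])
```

```text
[ 0.43619487 -0.04201186  0.12567068] 0.040303384990027225
w [243.3  48.6] 94 [ 0.3289 -0.098   0.038 ]
w [96.8 70.6] 405 [ 0.3524 -0.1938  0.038 ]
w [563.7 130.6] 347 [0.359 0.127 0.038]
w [311.1 213.7] 352 [ 0.4377 -0.0426  0.038 ]
[299.8 185.2] 6 [ 0.5496 -0.1012  0.061 ]
[288.  193.3] 7 [ 0.5916 -0.0905  0.061 ]
[269.2 202.8] 6 [ 0.6471 -0.0853  0.061 ]
```

View pics/w8c.png

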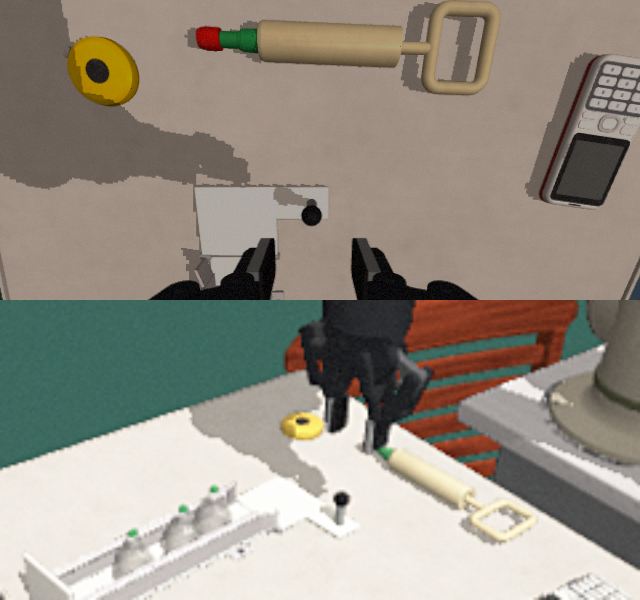

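All three cups stand in file in the lane; the inset tips are at (131,533), (183,508) and (214,490). The knob is at (311,214). I pinch it and swing the gate shut.

jog_arm(
  hand=[0.04,0.04,0.04,0.0,0.0],
  travel=[
    [0.0013,-0.001,-0.04],
    [0,0,-0.035],
    [0,0,-0.0147],
    [0,0,0],
    [0,0,0],
  ],
  yaw=[0,0,0,0,0],
  grip_force=30,
)

```text
time_s: 29.28
position: [0.4395, -0.0434, 0.0358]
tool_rot: [[-0.995, -0.099, -0.0], [-0.099, 0.995, 0.002], [-0.0, 0.002, -1.0]]
ft_force: [2.3, 8.8, -5.7]
grip_width: 0.0137
gripper_force: 29.2
```

jog_arm(
  hand=[0,0,0,0,0],
  travel=[
    [0,0,0],
    [0,0,0],
    [0,0,0],
    [0.0063,0.0006,0.0083],
    [0.0101,0.001,0.009],
  ],
  yaw=[0,0,0,0,0],
)

```text
time_s: 29.9
position: [0.4552, -0.0417, 0.0534]
tool_rot: [[-0.995, -0.1, -0.002], [-0.1, 0.995, 0.002], [0.002, 0.002, -1.0]]
ft_force: [0.3, 5.5, -6.9]
grip_width: 0.0135
gripper_force: 29.2
```

jog_arm(
  hand=[0,0,0,0,0],
  travel=[
    [0.0138,0.0014,0.0073],
    [0.0153,0.0015,0.0034],
    [0.0156,0.0016,-0.0007],
    [0.011,0.0011,-0.0031],
    [0.0103,0.001,-0.0052],
  ],
  yaw=[0,0,0,0,0],
)

```text
time_s: 30.52
position: [0.5222, -0.035, 0.0558]
tool_rot: [[-0.995, -0.1, 0.001], [-0.1, 0.995, 0.001], [-0.001, 0.001, -1.0]]
ft_force: [-2.8, 6.0, 4.6]
grip_width: 0.0136
gripper_force: 31.7
```

jog_arm(
  hand=[0,0,0,0,0],
  travel=[
    [0.0025,0.0002,-0.0015],
    [0,0,0],
    [0,0,0],
    [0,0,0],
    [0,0,0],
  ],
  yaw=[0,0,0,0,0],
)

```text
time_s: 31.15
position: [0.5247, -0.0348, 0.0543]
tool_rot: [[-0.995, -0.1, 0.001], [-0.1, 0.995, 0.001], [-0.002, 0.001, -1.0]]
ft_force: [0.4, 7.6, 2.2]
grip_width: 0.0137
gripper_force: 31.7
```

jog_arm(
  hand=[0,0,0,0,0],
  travel=[
    [0.0015,0.0001,-0.001],
    [0.0015,0.0001,-0.001],
    [0.001,0.0001,-0.0007],
    [0,0,0],
    [0,0,0],
  ],
  yaw=[0,0,0,0,0],
)

```text
time_s: 31.78
position: [0.5285, -0.0344, 0.0516]
tool_rot: [[-0.995, -0.1, 0.001], [-0.1, 0.995, 0.002], [-0.001, 0.001, -1.0]]
ft_force: [-0.3, 8.0, 3.0]
grip_width: 0.0136
gripper_force: 32.0
```

Run:
```python
from h import *
st,s=snap('side'); t=env.get_image('top')
print(st['position'],st['ft_force'])
a=cv2.resize(t[190:240,290:390],(800,400),interpolation=2)[:300]; b=cv2.resize(s[150:230,230:390],(600,300)); b=np.pad(b,((0,0),(0,200),(0,0)))
cv2.imwrite('pics/w9c.png',np.vstack([a,b])[:,:,::-1])
```

```text
[ 0.52852165 -0.03440951  0.05160374] [-0.25030847  7.95668389  2.99877229]
```

View pics/w9c.png

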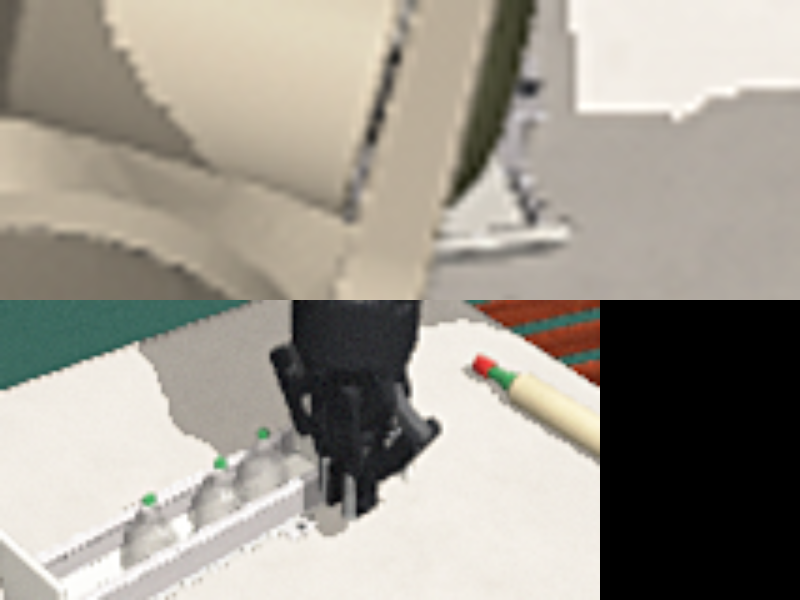

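jog_arm(
  hand=[0.04,0.04,0.04,0.04,0.04],
  travel=[
    [0,0,0],
    [0,0,0],
    [0,0,0.05],
    [0,0,0.06],
    [-0.05,0,0.03],
  ],
  yaw=[0,0,0,0,0],
)

```text
time_s: 32.5
position: [0.4804, -0.0363, 0.1936]
tool_rot: [[-0.995, -0.101, 0.006], [-0.101, 0.995, -0.002], [-0.006, -0.003, -1.0]]
ft_force: [-0.9, -1.1, 0.2]
grip_width: 0.0398
gripper_force: 0.0
```

jog_arm(
  hand=[0.0,0.0,0.0,0.0,0.0],
  travel=[
    [-0.05,0,0],
    [-0.04,0,0],
    [0,0,0],
    [0,0,0],
    [0,0,0],
  ],
  yaw=[0,0,0,0,0],
)

```text
time_s: 33.12
position: [0.3892, -0.0356, 0.1904]
tool_rot: [[-0.995, -0.101, 0.0], [-0.101, 0.995, -0.0], [-0.0, -0.0, -1.0]]
ft_force: [-0.4, -0.2, -0.2]
grip_width: -0.0
gripper_force: 0.0
```

Run:
```python
from h import *
st,s=snap('side'); t=env.get_image('top'); print(st['position'])
for n,q in(('top',t),('side',s)):
  for p,a in blobs(dark(q),10,60):
    v=onz(n,p,.057)
    if .45<v[0]<.6 and -.08<v[1]<.0: print(n,p,a,v.round(4))
a=cv2.resize(t[190:240,290:390],(800,400),interpolation=2)[:300]; b=cv2.resize(s[150:230,230:390],(600,300)); b=np.pad(b,((0,0),(0,200),(0,0)))
cv2.imwrite('pics/w10c.png',np.vstack([a,b])[:,:,::-1])
```

```text
[ 0.38924875 -0.03558325  0.1904325 ]
top [318.4 209.5] 19 [ 0.5233 -0.0361  0.057 ]
side [324.7 196. ] 24 [ 0.5224 -0.0352  0.057 ]
```

View pics/w10c.png

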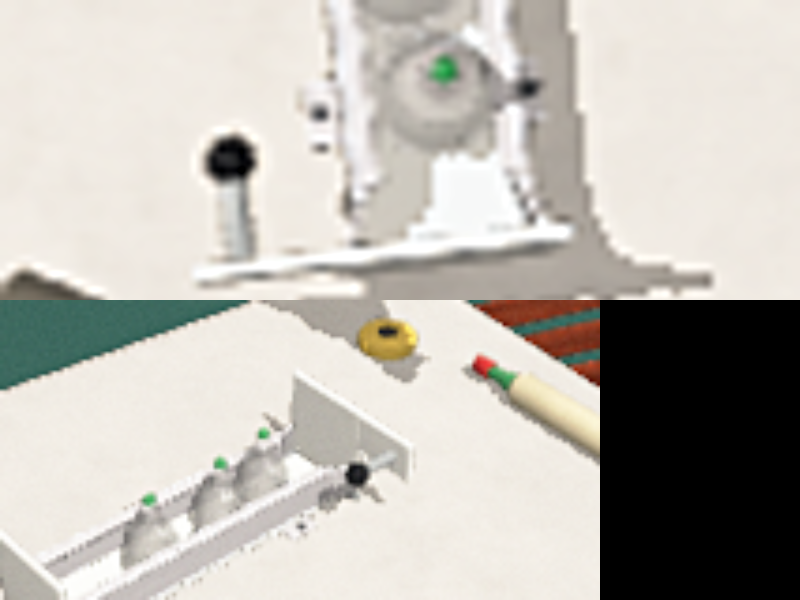

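The gate looks upright, with all the cups standing behind it. I'll give the outside a gentle nudge to confirm it is fully shut.

jog_arm(
  hand=[0.0,0.0,0.0,0.0,0.0],
  travel=[
    [0.03,-0.036,-0.02],
    [0.03,-0.036,-0.035],
    [0,0,-0.04],
    [0,0,-0.03],
    [0,0,0],
  ],
  yaw=[0,0,0,0,0],
)

```text
time_s: 33.85
position: [0.4478, -0.107, 0.0638]
tool_rot: [[-0.995, -0.101, -0.004], [-0.101, 0.995, 0.002], [0.004, 0.003, -1.0]]
ft_force: [-0.9, 0.9, 0.6]
grip_width: -0.0003
gripper_force: 0.0
```

jog_arm(
  hand=[0.0,0.0,0.0,0.0,0.0],
  travel=[
    [0.01,0.001,0],
    [0.006,0.0006,0],
    [0.004,0.0004,0],
    [0.003,0.0003,0],
    [0.002,0.0002,0],
  ],
  yaw=[0,0,0,0,0],
)

```text
time_s: 34.48
position: [0.4736, -0.1048, 0.0656]
tool_rot: [[-0.995, -0.101, 0.0], [-0.101, 0.995, -0.0], [-0.0, -0.0, -1.0]]
ft_force: [0.6, -0.6, 0.1]
grip_width: -0.0002
gripper_force: 0.0
```

jog_arm(
  hand=[0.0,0.0,0.0,0.0,0.0],
  travel=[
    [0.001,0.0001,0],
    [0.001,0.0001,0],
    [0.001,0.0001,0],
    [0.001,0.0001,0],
    [0,0,0],
  ],
  yaw=[0,0,0,0,0],
)

```text
time_s: 35.1
position: [0.4774, -0.1044, 0.0654]
tool_rot: [[-0.995, -0.101, -0.0], [-0.101, 0.995, 0.0], [0.0, 0.0, -1.0]]
ft_force: [-0.7, 0.2, 0.2]
grip_width: -0.0001
gripper_force: 0.0
```

jog_arm(
  hand=[0.0,0.0,0.0,0.0,0.0],
  travel=[
    [0.001,0.0001,0],
    [0.001,0.0001,0],
    [0.0005,0,0],
    [0,0,0],
    [0,0,0],
  ],
  yaw=[0,0,0,0,0],
)

```text
time_s: 35.72
position: [0.4798, -0.1042, 0.0654]
tool_rot: [[-0.995, -0.1, -0.0], [-0.1, 0.995, 0.0], [0.0, 0.0, -1.0]]
ft_force: [-1.9, 1.1, 0.8]
grip_width: 0.0
gripper_force: 0.6
```

jog_arm(
  hand=[0.0,0.0,0.0,0.0,0.0],
  travel=[
    [0.0007,0.0001,0],
    [0.0007,0.0001,0],
    [0,0,0],
    [0,0,0],
    [0,0,0],
  ],
  yaw=[0,0,0,0,0],
)

```text
time_s: 36.35
position: [0.4808, -0.1041, 0.0654]
tool_rot: [[-0.995, -0.101, -0.001], [-0.101, 0.995, 0.0], [0.001, 0.0, -1.0]]
ft_force: [-5.2, -2.0, 3.0]
grip_width: -0.0001
gripper_force: 2.5
```

jog_arm(
  hand=[0.0,0.0,0.0,0.0,0.0],
  travel=[
    [0.0007,0.0001,0],
    [0,0,0],
    [0,0,0],
    [-0.01,-0.001,0],
    [-0.02,-0.002,0],
  ],
  yaw=[0,0,0,0,0],
)

```text
time_s: 36.98
position: [0.452, -0.107, 0.0654]
tool_rot: [[-0.995, -0.101, 0.001], [-0.101, 0.995, -0.0], [-0.001, -0.0, -1.0]]
ft_force: [-0.4, -0.5, -0.4]
grip_width: -0.0002
gripper_force: 0.0
```

jog_arm(
  hand=[0.0,0.0,0.0,0.0,0.0],
  travel=[
    [-0.04,0,0.04],
    [-0.03,0,0.05],
    [0,0.03,0],
    [0,0,0],
    [0,0,0],
  ],
  yaw=[0,0,0,0,0],
)

```text
time_s: 37.6
position: [0.3822, -0.0772, 0.1552]
tool_rot: [[-0.995, -0.101, 0.0], [-0.101, 0.995, -0.0], [-0.0, -0.0, -1.0]]
ft_force: [-0.6, -0.6, 0.4]
grip_width: 0.0004
gripper_force: 0.0
```

Run:
```python
from h import *
st,s=snap('side'); t=env.get_image('top'); print(st['position'])
for n,q in(('top',t),('side',s)):
  for nm,f,z in(('k',dark,.057),('g',green,.061)):
   for p,a in blobs(f(q),3,60):
    v=onz(n,p,z)
    if .45<v[0]<.7 and -.12<v[1]<.0: print(n,nm,p,a,v.round(4))
cv2.imwrite('pics/w11.png',cv2.resize(s[110:250,220:460],(800,467))[:,:,::-1])
```

```text
[ 0.38215303 -0.07718952  0.15522983]
top k [318.2 209.2] 20 [ 0.524  -0.0357  0.057 ]
top g [337.9 159.9] 8 [ 0.648 -0.087  0.061]
top g [340.9 181.9] 8 [ 0.5913 -0.0933  0.061 ]
top g [345.1 198.1] 8 [ 0.5503 -0.1027  0.061 ]
side k [324.2 196.6] 25 [ 0.5248 -0.034   0.057 ]
side g [299.8 185.2] 6 [ 0.5496 -0.1012  0.061 ]
side g [288.  193.3] 7 [ 0.5916 -0.0905  0.061 ]
side g [269.2 202.8] 6 [ 0.6471 -0.0853  0.061 ]
```

View pics/w11.png

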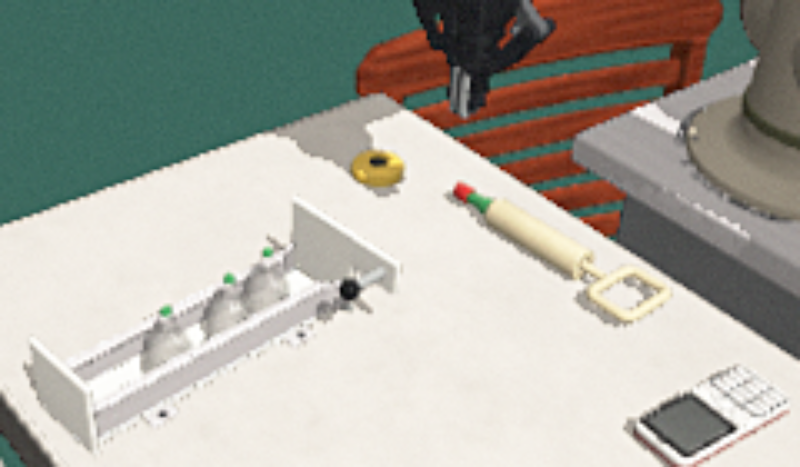

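The nudge moved the knob about 1.5 mm further, so I'll confirm the stop with a slightly firmer push.

jog_arm(
  hand=[0.0,0.0,0.0,0.0,0.0],
  travel=[
    [0,-0.03,0],
    [0.03,0,-0.05],
    [0.04,0,-0.04],
    [0.02,0.002,0],
    [0.007,0.0008,0],
  ],
  yaw=[0,0,0,0,0],
)

```text
time_s: 38.33
position: [0.4797, -0.1044, 0.0645]
tool_rot: [[-0.995, -0.101, -0.001], [-0.101, 0.995, 0.0], [0.001, 0.001, -1.0]]
ft_force: [0.1, 0.1, 0.0]
grip_width: -0.0
gripper_force: 0.0
```

jog_arm(
  hand=[0.0,0.0,0.0,0.0,0.0],
  travel=[
    [0.001,0.0001,0],
    [0.001,0.0001,0],
    [0.0005,0,0],
    [0,0,0],
    [0,0,0],
  ],
  yaw=[0,0,0,0,0],
)

```text
time_s: 38.95
position: [0.4808, -0.1039, 0.0655]
tool_rot: [[-0.995, -0.101, -0.001], [-0.101, 0.995, 0.0], [0.001, 0.0, -1.0]]
ft_force: [-5.6, -1.4, 3.6]
grip_width: 0.0004
gripper_force: 2.8
```

jog_arm(
  hand=[0.0,0.0,0.0,0.0,0.0],
  travel=[
    [-0.02,-0.002,0],
    [-0.04,-0.004,0.03],
    [-0.02,0,0.05],
    [0,0,0.03],
    [0,0,0],
  ],
  yaw=[0,0,0,0,0],
)

```text
time_s: 39.58
position: [0.4024, -0.1105, 0.1774]
tool_rot: [[-0.995, -0.1, 0.005], [-0.1, 0.995, -0.003], [-0.005, -0.003, -1.0]]
ft_force: [-0.8, 0.6, -0.7]
grip_width: 0.0
gripper_force: 0.0
```

Run:
```python
from h import *
st,s=snap('side'); print(st['position'])
for p,a in blobs(green(s),3,60):
    v=onz('side',p,.061)
    if .45<v[0]<.7 and -.12<v[1]<.0: print(p,v.round(4))
print(env.close_job())
```

```text
[ 0.40239281 -0.11046348  0.17737829]
[299.8 185.2] [ 0.5496 -0.1012  0.061 ]
[288.  193.3] [ 0.5916 -0.0905  0.061 ]
[269.2 202.8] [ 0.6471 -0.0853  0.061 ]
the job is handed in; nothing more can be done
None
```

All three cups found in the scene stand upright in single file in the rack with the gate shut against its stop, the phone and tape measure were not touched, and the job was handed in at about 40 s; the wrist force briefly read 46 N while I set the second cup down on the landing.

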